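# Find the hidden catch of a microscope's battery drawer

## Task

One of the four look-alike square covers set flush in the top of the microscope's battery unit is the concealed catch of its battery drawer; the other three are fixed blanks that do not give. With closed fingertips feel gently from cover to cover, without pushing hard on any of them, until you find the one that gives, and press it in so that the drawer springs out by itself. Do not touch the drawer, take the hand away, and leave everything that stands on and around the unit in its place.

Things in the scene. Friction and masses are not known exactly. Their poses are not given: they have to be found in the camera images.
- unit: the battery unit: white case fixed to the bench, 220 mm (x, depth) x 300 mm (y) x 80 mm high, flat level top. Origin: centre of its underside, on the bench; -x is its front, z up. In its top, a row along y of four look-alike grey 44 mm square covers, each 1.5 mm below the top face in a 46 mm square opening: press with closed fingertips, near a cover's middle, to fit inside the opening.
- drawer: battery drawer in the unit's front, face 250 x 48 mm, no handle. Origin: centre of its outer face, 35 mm above the bench. Shut, the face is level with the unit's front (unit frame x = -110 mm); when the catch is pressed it springs out by itself along the unit's -x by 45 mm (x = -155 mm) within about half a second and stays out. Only the catch lets it out.
- cover1 (a point): centre of the top of the cover in place 1 of 4, counted from the unit's right (-y) end; a blank or the catch. Unit frame x = -40 mm, y = -93 mm, z = 78.5 mm; axes as the unit's. One of the four places, never known beforehand, holds the drawer's catch, the others blanks. The catch gives straight down by 10 mm; a blank sits on a stiff rubber seal and gives under 1 mm at 10 N.
- cover2 (a point): centre of the top of the cover in place 2 of 4, counted from the unit's right (-y) end; a blank or the catch. Unit frame x = -40 mm, y = -31 mm, z = 78.5 mm; axes as the unit's. Where the catch is, it starts to move at about 1 N, frees the drawer at about 4 mm (3 to 4 N), is fully in at 10 mm (about 6 N) and springs back when let go.
- cover3 (a point): centre of the top of the cover in place 3 of 4, counted from the unit's right (-y) end; a blank or the catch. Unit frame x = -40 mm, y = 31 mm, z = 78.5 mm; axes as the unit's. 
- cover4 (a point): centre of the top of the cover in place 4 of 4, counted from the unit's right (-y) end; a blank or the catch. Unit frame x = -40 mm, y = 93 mm, z = 78.5 mm; axes as the unit's. 
- flask: culture flask, clear flat bottle 52 x 75 x 22 mm lying on the rear half of the unit's top with its neck and cap pointing along its +y (total length 102 mm); origin at the centre of its underside. Bystander, to be left alone.
- slide_box: closed microscope-slide box, 60 x 90 x 30 mm, lying on the rear half of the unit's top; origin at the centre of its underside. Bystander, to be left alone.
- marker: marker pen, 145 mm long along its y and 15 mm thick, lying on the front strip of the unit's top, ahead of the covers (its centre line is about 47 mm ahead, towards the unit's front, of the line of cover centres); origin at the centre of its underside. Bystander, to be left alone.
- bottle: reagent bottle, 54 mm diameter, 110 mm tall, standing on the bench at the unit's right (-y) end; origin at the centre of its underside. Bystander, to be left alone.
- beaker: small beaker, 64 mm diameter, 70 mm tall, standing on the bench at the unit's right (-y) end, further back; origin at the centre of its underside. Bystander, to be left alone.
- petri: covered petri dish, 94 mm diameter, 16 mm high, on the bench at the unit's left (+y) end; origin at the centre of its underside. Bystander, to be left alone.
- tube_rack: block 60 x 110 x 45 mm with four capped tubes that rise to 70 mm, on the bench at the unit's left (+y) end, further back; origin at the centre of its underside. Bystander, to be left alone.

How it is judged:
By the outcome, as a careful person would: the job done as asked, in the order asked, and still so for the second after the job is handed in, with the robot touching nothing.
It also fails if it takes over 45 s, if anything falls off the work surface, if the arm or the gripper's body presses on something with over 40 N, if the wrist force passes 120 N, or if a joint passes its speed limit or range.

## Robot

A 7-joint arm with a two-finger parallel gripper is mounted at the origin on the work surface. World frame = base frame: x ahead of the robot, y to its left, z up, the work surface at z = 0. Lengths are in m, angles in rad, forces in N, time in s.
With the tool pointing down it reaches from about 0.4 to 0.85 m from the base axis. Payload 4.5 kg.
Tool frame: the origin (TCP) lies midway between the tips of the shut fingers; the grasp point (between the pads) lies 19 mm behind it; y points along the fingers, z is the direction in which the jaws open and shut, and the axes are right-handed (so a half turn about y gives the same grasp; the last joint's range is limited). The gripper opens to 88 mm and grips with 3 to 60 N. Pads are 18 mm wide; open, the fingers measure 123 mm over their backs; the gripper's body (75 mm by 187 mm) begins 45 mm behind the grasp point.
Start: joints at [-1.155, 0.689, -0.195, 1.565, 0.157, 0.902, -0.215], TCP at [0.233, 0.58, 0.239] pointing down, gripper open.
Joint ranges: [-3.01, 3.01], [-0.46, 2.08], [-1.47, 1.51], [0.13, 2.56], [-1, 4.14], [0.04, 2.09], [-2.66, 2.66]. Speed limits (rad/s): [2.57, 2.57, 3.14, 3.14, 3.14, 3.14, 3.14].

## Interface

Orientations are given as a unit quaternion [x, y, z, w].
In Python, from plant import r, snapshot, get_calibration, job, boxes_of gives the robot as it stands. The module is installed in compiled form; this text tells all that it offers.
- The arm moves only by the shell command python3 -m handwheel 'ROWS' [OPENING] [FORCE]. ROWS is JSON, a list that holds one entry, the list of rows, each a list of 6 numbers: the shift along the tool's x, y, z as a fraction of full scale, then the turn, a rotation vector about the tool's x, y, z as a fraction of full scale. In form: [[[x, y, z, wx, wy, wz], ...]]. A call has 1 to 12 rows; each row is the pose to reach, as a shift and turn from the pose commanded when the call began, along the tool's axes at that moment, turning the shorter way round; what a row does not reach only later rows make up. Full scale, the value 1, is 100 cm for a shift and 180 degrees for a turn. A row lasts 1/12 s, in which the tool goes at most 41.7 mm and 7.16 degrees, less where a joint would pass 70% of its speed; a pose out of reach is approached as far as the arm can. A call with a number of a shift or a turn outside -1 to 1 is refused whole. A call with a gripper value outside its range is refused whole. OPENING is the opening, from -1 (shut) to 1 (fully open), set as the call begins (- or left out, the last holds). The fingers move at their own pace and stop on an object; FORCE is the grip in N (left out, the last holds). Time passes only in rows, so rows that repeat a pose let the fingers close. It gives the time, the measured TCP pose, the force and the opening at its end, in the units of the state.
- r.get_state(): the state, without advancing time (a new reading comes with each control period).
- snapshot(name): name is "side" or "top"; returns the picture (420x560x3 uint8, red, green, blue); there is no depth.
- get_calibration(name): a dict with "fx", "fy", "cx", "cy" (pixels), "k1" (the pictures are not rectified: a ray, as slopes to the right and down, at radius r is drawn at 1 + k1 r^2 times it, then the intrinsics apply), "T" (4x4, takes a point from camera to world coordinates). Camera axes: x right, y down, z forward; pixel columns grow to the right and rows downward; lengths in m; the calibration is good to about 2 mm. A picture is of the moment at which its call begins. get_calibration takes no time and is no camera call.
- job.finish_job(): hands the job in, once; it reports no verdict.
Trained networks look in the newest picture that a camera, given by its name, has taken for a name from the list of things; names that differ only in an ending like _2 or _b are one class to them, and where a whole thing is asked for, a point or a joint stands for the part that bears it (a point fixed in the world has none). Each returns a list of dicts, best first, with "confidence" (0 to 1); they miss things now and then, are a little off and sometimes report something else, mostly with a low value. They report only what shows in the picture. A call takes as long as a camera call.
- boxes_of(thing, camera): "bbox" ([left, top, right, bottom] in pixels, round what is visible of it).
The state is a dict: "clock": time; "q": joint angles; "qd": joint speeds; "joint_torque": joint torques, N m; "tool_pos": TCP position; "eef_rot": TCP orientation; "contact_force": force on the tool from outside, world axes, zero at the start; "moment": the same for the moment, N m; "opening": opening from 0.0 (shut) to 1.0 (fully open).
Only numpy, scipy, OpenCV 4.12 (cv2) and the standard library are available. Lean on these libraries where they do the work, as an engineer would, in place of code of your own. Each camera call takes 0.05 s, during which the arm holds its last target. There are 200 camera calls.

## Working session

There is one attempt and no reset: what is moved stays moved. The work goes in short steps, Python scripts to look and compute and a shell command to move; the robot and the scene stay as the last step left them, time stands still between calls to the robot, and variables do not carry over. Pictures are saved under pics/ and viewed, about 8 in all and at most 12, crops included, and the job is handed in when it is done.

```bash
mkdir -p pics; python3 - <<'E'
from plant import r,snapshot,get_calibration,boxes_of
import cv2,numpy as np
np.set_printoptions(precision=4,suppress=True)
for n in("top","side"):
    im=snapshot(n); cv2.imwrite(f"pics/{n}0.png",im[:,:,::-1])
    c=get_calibration(n); print(n,{k:c[k] for k in c if k!="T"}); print(np.array(c["T"]))
    for t in("unit","drawer","cover1","flask","marker","slide_box"):
        print(t,[(np.round(b["bbox"]).tolist(),round(b["confidence"],2)) for b in boxes_of(t,n)[:5]])
s=r.get_state(); print(s)
E
```

```text
top {'fx': 475.00523131369835, 'fy': 475.00523131369835, 'cx': 276.78106398514774, 'cy': 205.36210422970913, 'k1': 0.04531149211828577}
[[-0.027  -0.9984  0.0504  0.5466]
 [-0.9996  0.0267 -0.0064  0.0482]
 [ 0.005  -0.0505 -0.9987  0.9639]
 [ 0.      0.      0.      1.    ]]
unit [([430.0, 205.0, 476.0, 236.0], 0.72), ([259.0, 148.0, 435.0, 286.0], 0.66), ([194.0, 253.0, 247.0, 297.0], 0.57)]
drawer []
cover1 [([257.0, 149.0, 433.0, 289.0], 0.9)]
flask [([358.0, 161.0, 421.0, 192.0], 0.72)]
marker [([314.0, 251.0, 391.0, 269.0], 0.87)]
slide_box [([265.0, 169.0, 322.0, 215.0], 0.7)]
side {'fx': 491.45284769465724, 'fy': 491.45284769465724, 'cx': 286.9131921500749, 'cy': 207.14422412480326, 'k1': -0.04290404751615083}
[[ 0.9153 -0.2865  0.2831  0.2471]
 [-0.4025 -0.6734  0.6201 -0.6811]
 [ 0.013  -0.6816 -0.7317  0.9221]
 [ 0.      0.      0.      1.    ]]
unit [([233.0, 189.0, 390.0, 336.0], 0.63)]
drawer [([237.0, 238.0, 294.0, 324.0], 0.97)]
cover1 [([231.0, 189.0, 385.0, 337.0], 0.88), ([333.0, 309.0, 363.0, 354.0], 0.29)]
flask [([334.0, 240.0, 376.0, 282.0], 0.95)]
marker [([253.0, 235.0, 290.0, 287.0], 0.94)]
slide_box [([286.0, 186.0, 331.0, 227.0], 0.74)]
{'clock': 0.7, 'q': array([-1.1552,  0.6891, -0.1946,  1.5653,  0.1573,  0.9025, -0.2151]), 'qd': array([ 0.001 , -0.0009, -0.0024,  0.0005, -0.0003, -0.0015,  0.0009]), 'joint_torque': array([  0.0009, -52.7377,  -1.267 , -15.372 ,  -0.052 ,  -0.0009,
         0.    ]), 'tool_pos': array([0.2329, 0.58  , 0.2387]), 'eef_rot': array([-0.6942,  0.1342, -0.1342,  0.6943]), 'contact_force': array([-0.1498,  0.4864, -0.2416]), 'moment': array([-0.0083,  0.0341,  0.0139]), 'opening': 0.998713625055889}
```

View pics/top0.png

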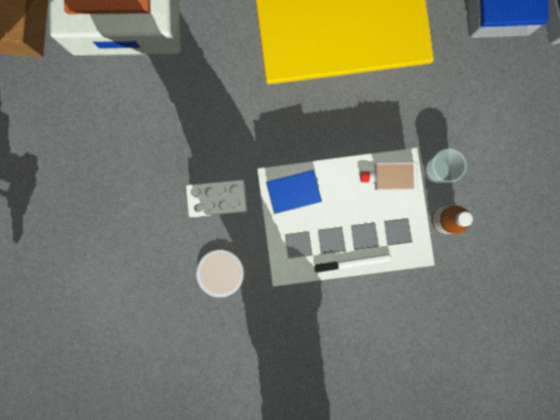

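View pics/side0.png

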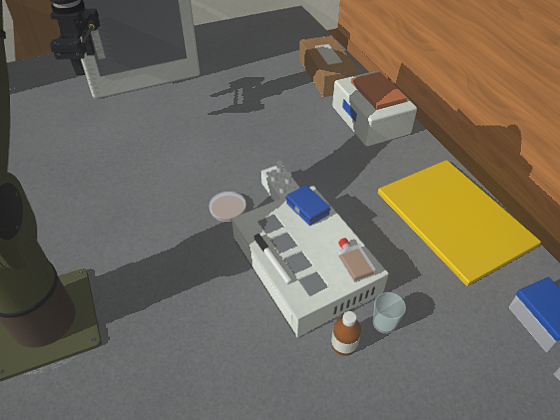

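```bash
cat > h.py <<'E'
import numpy as np,cv2
from scipy.spatial.transform import Rotation as R
from plant import r,get_calibration
np.set_printoptions(precision=4,suppress=True)
def ray(c,uv):
    d=(np.array(uv,float)-[c["cx"],c["cy"]])/[c["fx"],c["fy"]]; u=d.copy()
    for _ in range(20): u=d/(1+c["k1"]*(u@u))
    return np.array([*u,1.])
def px2w(n,uv,z):
    c=get_calibration(n);T=np.array(c["T"]);d=T[:3,:3]@ray(c,uv);o=T[:3,3]
    return o+d*(z-o[2])/d[2]
def w2px(n,p):
    c=get_calibration(n);T=np.array(c["T"]);q=T[:3,:3].T@(np.array(p)-T[:3,3]);u=q[:2]/q[2]
    return u*(1+c["k1"]*(u@u))*[c["fx"],c["fy"]]+[c["cx"],c["cy"]]
E
python3 - <<'E'
from h import *
ims={n:cv2.imread(f"pics/{n}0.png") for n in("top","side")}
seeds={"top":[(398,232),(364,236),(331,240),(299,244)],"side":[(314,284),(298,262),(287,241),(276,222)]}
pts={}
for n in ims:
    g=cv2.cvtColor(ims[n],cv2.COLOR_BGR2GRAY)
    for i,s in enumerate(seeds[n]):
        m=np.zeros((g.shape[0]+2,g.shape[1]+2),np.uint8)
        a,_,_,rect=cv2.floodFill(g.copy(),m,s,255,14,14,4|cv2.FLOODFILL_FIXED_RANGE|(255<<8))
        ys,xs=np.nonzero(m[1:-1,1:-1]); u=(xs.mean(),ys.mean())
        print(n,i+1,a,rect,np.array(u),px2w(n,u,.0785),g[s[1],s[0]])
s=r.get_state(); print(R.from_quat(s["eef_rot"]).as_matrix())
v=[cv2.resize(ims["top"][130:300,240:450],None,fx=3.8,fy=3.5,interpolation=cv2.INTER_CUBIC)]
cv2.imwrite("pics/c.png",v[0])
E
```

```text
top 1 551 (385, 219, 27, 26) [397.5372 231.4465] [ 0.5368 -0.1804  0.0785] 128
top 2 566 (352, 223, 27, 29) [364.4382 236.1519] [ 0.5296 -0.1187  0.0785] 132
top 3 556 (319, 227, 26, 31) [331.3435 240.3705] [ 0.5234 -0.057   0.0785] 135
top 4 451 (285, 232, 27, 27) [298.847  243.1907] [0.5198 0.0035 0.0785] 132
side 1 371 (299, 272, 28, 24) [312.6873 283.3531] [ 0.5361 -0.1826  0.0785] 116
side 2 871 (262, 233, 49, 49) [287.2859 254.5258] [ 0.5181 -0.0941  0.0785] 117
side 3 876 (262, 233, 50, 49) [287.3402 254.4623] [ 0.5183 -0.094   0.0785] 114
side 4 203 (264, 215, 18, 18) [271.7094 223.936 ] [ 0.5207 -0.0003  0.0785] 112
[[ 0.928   0.0001  0.3726]
 [-0.3726  0.0001  0.928 ]
 [ 0.     -1.      0.0001]]
```

View pics/c.png

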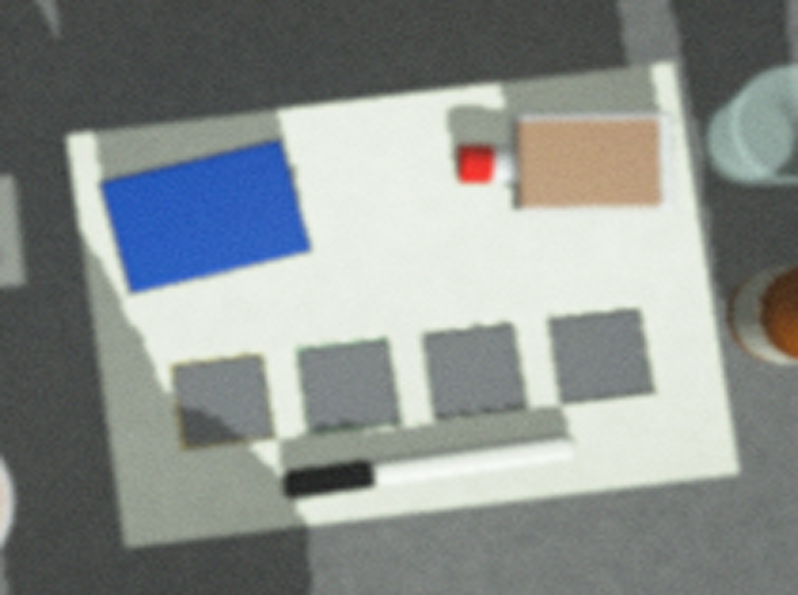

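Top view shows the unit with its four covers at about (398,231), (365,235), (332,240) and (298,244). The marker lies in front and the flask and slide box behind. Unit yaw is about +6.1°, and the row's centre is about (0.5265, -0.088).

```bash
cat >> h.py <<'E'
CEN=np.array([.5265,-.088]); YAW=np.radians(6.1)
def cover(i): return CEN+(i-2.5)*.062*np.array([-np.sin(YAW),np.cos(YAW)])
def go(i,z):
    s=r.get_state(); M=R.from_quat(s["eef_rot"]); 
    Z=[-np.sin(YAW),np.cos(YAW),0];Y=[0,0,-1];T=R.from_matrix(np.array([np.cross(Y,Z),Y,Z]).T)
    d=np.array([*cover(i),z])-s["tool_pos"]
    print("t",s["clock"],"pos",s["tool_pos"],"F",s["contact_force"],"open",s["opening"])
    print("rows",M.inv().apply(d),(M.inv()*T).as_rotvec()/np.pi, "q",s["q"])
E
python3 -m handwheel '[[[0.478,0.059,-0.428,0,-0.156,0],[0.478,0.059,-0.428,0,-0.156,0],[0.478,0.059,-0.428,0,-0.156,0],[0.478,0.059,-0.428,0,-0.156,0],[0.478,0.059,-0.428,0,-0.156,0],[0.478,0.059,-0.428,0,-0.156,0],[0.478,0.059,-0.428,0,-0.156,0],[0.478,0.059,-0.428,0,-0.156,0],[0.478,0.059,-0.428,0,-0.156,0],[0.478,0.059,-0.428,0,-0.156,0],[0.478,0.059,-0.428,0,-0.156,0],[0.478,0.059,-0.428,0,-0.156,0]]]' -1 20
python3 -c "from h import *;go(4,.13)"
```

```text
clock: 1.7
tool_pos: [0.4542, 0.1318, 0.193]
eef_rot: [-0.706, -0.039, 0.038, 0.706]
contact_force: [-0.4, -0.3, 0.1]
opening: 0.117
t 1.7 pos [0.4542 0.1318 0.193 ] F [-0.4414 -0.3376  0.112 ] open 0.11679859803618564
rows [ 0.0482  0.063  -0.1334] [-0.0001  0.0006  0.0002] q [-0.1369  0.5881 -0.3782  2.0561  0.3927  0.5651  0.8868]
```

```bash

python3 -m handwheel '[[[0.048,0.02,-0.133,0,0,0],[0.048,0.02,-0.133,0,0,0],[0.048,0.02,-0.133,0,0,0],[0.048,0.02,-0.133,0,0,0],[0.048,0.063,-0.133,0,0,0],[0.048,0.063,-0.133,0,0,0],[0.048,0.063,-0.133,0,0,0],[0.048,0.063,-0.133,0,0,0],[0.048,0.063,-0.133,0,0,0],[0.048,0.063,-0.133,0,0,0]]]'
python3 - <<'E'
from h import *
from plant import snapshot
go(4,.082)
for n in("top","side"):
    im=snapshot(n)[:,:,::-1].copy()
    cv2.imwrite(f"pics/{n}1.png",cv2.resize(im[120:320,200:440],None,fx=3,fy=3,interpolation=cv2.INTER_CUBIC))
E
```

```text
clock: 2.53
tool_pos: [0.5162, 0.0077, 0.1317]
eef_rot: [-0.706, -0.04, 0.038, 0.706]
contact_force: [-0.1, 0.4, -0.3]
opening: 0.007
t 2.5333 pos [0.5162 0.0077 0.1317] F [-0.1309  0.3514 -0.3314] open 0.0067119823285704166
rows [-0.0001  0.0497 -0.0033] [-0.0001  0.0011  0.0009] q [ 0.1046  0.7322 -0.3416  1.986   0.486   0.4999  1.0935]
```

View pics/side1.png

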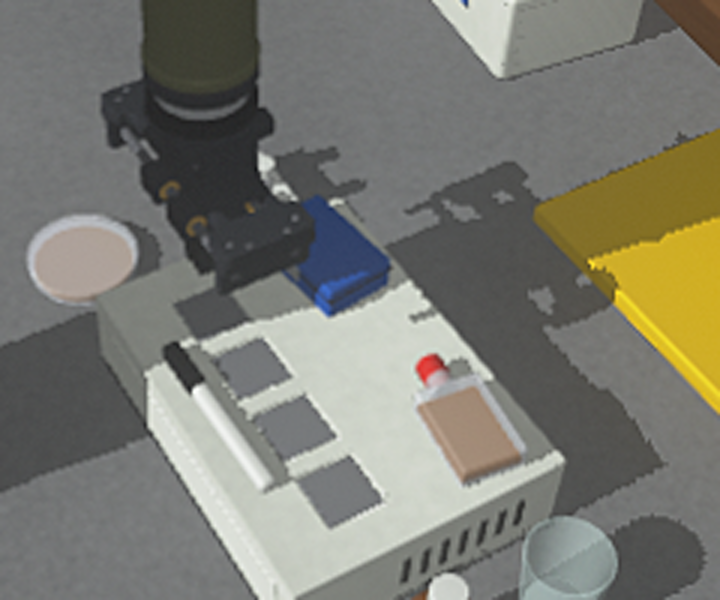

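The hand is shut over cover 4, clear of the marker and slide box. Next I lower it to just above the cover.

```bash

python3 -m handwheel '[[[0,0.02,-0.002,0,0,0],[0,0.035,-0.002,0,0,0],[0,0.046,-0.002,0,0,0],[0,0.046,-0.002,0,0,0],[0,0.046,-0.002,0,0,0],[0,0.046,-0.002,0,0,0]]]'
python3 -c "from h import *;go(4,.0785)"
python3 -m handwheel '[[[0,0.001,0,0,0,0],[0,0.002,0,0,0,0],[0,0.003,0,0,0,0],[0,0.003,0,0,0,0],[0,0.003,0,0,0,0]]]'
python3 -c "from h import *;go(4,.0785)"
```

```text
clock: 3.13
tool_pos: [0.5162, 0.0049, 0.0848]
eef_rot: [-0.706, -0.039, 0.038, 0.706]
contact_force: [-0.1, 0.2, 0.1]
opening: 0.008
t 3.1333 pos [0.5162 0.0049 0.0848] F [-0.0687  0.1916  0.0619] open 0.007532521629136289
rows [ 0.0004  0.0063 -0.0004] [-0.      0.0007  0.0004] q [ 0.0663  0.8109 -0.2722  2.0103  0.5401  0.3887  1.0494]
clock: 3.55
tool_pos: [0.5157, 0.0046, 0.081]
eef_rot: [-0.706, -0.038, 0.038, 0.706]
contact_force: [-0.3, 0.0, -0.1]
opening: 0.005
t 3.55 pos [0.5157 0.0046 0.081 ] F [-0.3408  0.0267 -0.1246] open 0.005272722660525178
rows [ 0.0009  0.0025 -0.0002] [-0.      0.0006  0.    ] q [ 0.0632  0.8174 -0.2666  2.0121  0.5436  0.3806  1.0463]
```

Creeping down in 1 mm steps with a force check after each.

```bash

python3 -m handwheel '[[[0.001,0.001,0,0,0,0],[0.001,0.002,0,0,0,0],[0.001,0.002,0,0,0,0],[0.001,0.002,0,0,0,0]]]' | grep -E "pos|force"
python3 -m handwheel '[[[0,0.001,0,0,0,0],[0,0.001,0,0,0,0],[0,0.001,0,0,0,0]]]' | grep -E "pos|force"
```

```text
tool_pos: [0.517, 0.0048, 0.0789]
contact_force: [0.7, 0.9, 1.5]
tool_pos: [0.5169, 0.0048, 0.0785]
contact_force: [0.1, 0.1, 6.9]
```

Cover 4: about 5 N in 0.4 mm, so it's a blank. Lift and move to cover 3.

```bash

python3 -m handwheel '[[[0,-0.012,0,0,0,0],[0,-0.02,0,0,0,0],[0,-0.02,-0.03,0,0,0],[0,-0.02,-0.062,0,0,0],[0,-0.02,-0.062,0,0,0],[0,-0.01,-0.062,0,0,0],[0,-0.004,-0.062,0,0,0],[0,-0.003,-0.062,0,0,0],[0,-0.003,-0.062,0,0,0],[0,-0.003,-0.062,0,0,0]]]' | grep -E "pos|force"
python3 -c "from h import *;go(3,.0785)"
python3 -m handwheel '[[[0,0.001,0,0,0,0],[0,0.002,0,0,0,0],[0,0.002,0,0,0,0],[0,0.002,0,0,0,0]]]' | grep -E "pos|force"
python3 -m handwheel '[[[0,0.001,0,0,0,0],[0,0.001,0,0,0,0],[0,0.001,0,0,0,0]]]' | grep -E "pos|force"
```

```text
tool_pos: [0.5231, -0.0555, 0.0806]
contact_force: [1.3, 0.1, -0.3]
t 4.9667 pos [ 0.5231 -0.0555  0.0806] F [ 1.3076  0.1101 -0.3453] open 0.0025237458735196277
rows [-0.0001  0.0021 -0.0016] [-0.0002  0.0013 -0.0002] q [ 0.197   0.8278 -0.2968  1.9797  0.5614  0.4151  1.1519]
tool_pos: [0.5234, -0.0567, 0.079]
contact_force: [0.3, 0.3, -0.2]
tool_pos: [0.5235, -0.0568, 0.0785]
contact_force: [-1.3, 0.5, 6.3]
```

Cover 3 is stiff too (6.3 N at once), a blank. On to cover 2.

```bash

python3 -m handwheel '[[[0,-0.012,0,0,0,0],[0,-0.02,0,0,0,0],[0,-0.02,-0.03,0,0,0],[0,-0.02,-0.062,0,0,0],[0,-0.02,-0.062,0,0,0],[0,-0.01,-0.062,0,0,0],[0,-0.004,-0.062,0,0,0],[0,-0.003,-0.062,0,0,0],[0,-0.003,-0.062,0,0,0],[0,-0.003,-0.062,0,0,0]]]' | grep -E "pos|force"
python3 -c "from h import *;go(2,.0785)"
python3 -m handwheel '[[[0,0.001,0,0,0,0],[0,0.002,0,0,0,0],[0,0.002,0,0,0,0],[0,0.002,0,0,0,0]]]' | grep -E "pos|force"
python3 -m handwheel '[[[0,0.001,0,0,0,0],[0,0.001,0,0,0,0],[0,0.001,0,0,0,0]]]' | grep -E "pos|force"
```

```text
tool_pos: [0.53, -0.1172, 0.0807]
contact_force: [0.2, 0.0, -0.2]
t 6.3833 pos [ 0.53   -0.1172  0.0807] F [ 0.2202  0.0203 -0.1552] open 0.007286551397976287
rows [-0.0003  0.0022 -0.0016] [-0.0003  0.0013 -0.0002] q [ 0.3294  0.843  -0.3308  1.9289  0.5713  0.4636  1.2641]
tool_pos: [0.5301, -0.1184, 0.079]
contact_force: [-0.5, -0.1, -0.5]
tool_pos: [0.5301, -0.1185, 0.078]
contact_force: [-0.8, 0.1, 1.9]
```

Softer here. One more millimetre will settle it.

```bash

python3 -m handwheel '[[[0,0.0005,0,0,0,0],[0,0.001,0,0,0,0],[0,0.001,0,0,0,0]]]' | grep -E "pos|force"
```

```text
tool_pos: [0.5302, -0.1185, 0.077]
contact_force: [-1.1, 1.2, 3.5]
```

```bash

python3 -m handwheel '[[[0,0.0005,0,0,0,0],[0,0.001,0,0,0,0],[0,0.001,0,0,0,0]]]' | grep -E "pos|force"
```

```text
tool_pos: [0.5301, -0.1185, 0.0759]
contact_force: [-0.4, -0.3, 3.3]
```

Cover 2 yields (2.6 mm at about 3 N), so it is the catch. Press to about 8 mm, hold, then lift straight off.

```bash

python3 -m handwheel '[[[0,0.001,0,0,0,0],[0,0.002,0,0,0,0],[0,0.003,0,0,0,0],[0,0.004,0,0,0,0],[0,0.005,0,0,0,0],[0,0.0055,0,0,0,0],[0,0.0055,0,0,0,0],[0,0.0055,0,0,0,0],[0,0.0055,0,0,0,0],[0,0.0055,0,0,0,0],[0,0.0055,0,0,0,0]]]' | grep -E "pos|force"
python3 - <<'E'
from h import *
from plant import snapshot,boxes_of
im=snapshot("top")[:,:,::-1]
cv2.imwrite("pics/top2.png",cv2.resize(im[120:330,180:480],None,fx=2.6,fy=2.6,interpolation=cv2.INTER_CUBIC))
E
```

```text
tool_pos: [0.5302, -0.1185, 0.0705]
contact_force: [-0.3, 0.6, 5.3]
```

View pics/top2.png

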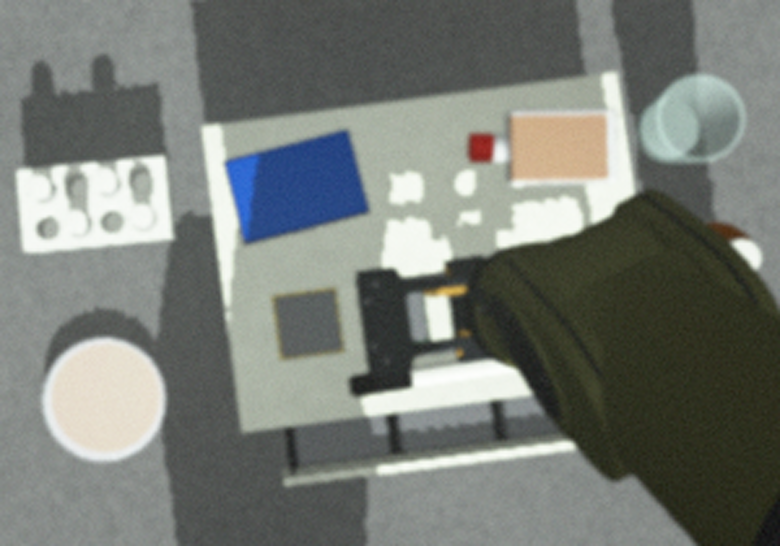

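The picture shows the drawer sprung out (its edge at crop about (285–570, 480–445)). Now I take the hand away: straight up, then off to the left along the way it came.

```bash

python3 -m handwheel '[[[0,-0.01,0,0,0,0],[0,-0.03,0,0,0,0],[0,-0.06,0,0,0,0],[0,-0.09,0,0,0,0],[0,-0.12,0,0,0,0],[0,-0.15,0,0,0,0],[0,-0.15,0.04,0,0,0],[0,-0.15,0.08,0,0,0],[0,-0.15,0.12,0,0,0],[0,-0.15,0.16,0,0,0],[0,-0.15,0.2,0,0,0],[0,-0.15,0.24,0,0,0]]]' | grep -E "pos|force"
python3 -m handwheel '[[[0,0,0.04,0,0,0],[0,0,0.08,0,0,0],[0,0,0.12,0,0,0],[0,0,0.16,0,0,0],[0,0,0.2,0,0,0],[0,0,0.2,0,0,0],[0,0,0.2,0,0,0],[0,0,0.2,0,0,0],[0,0,0.2,0,0,0],[0,0,0.2,0,0,0]]]' | grep -E "clock|pos|force"
python3 - <<'E'
from h import *
from plant import snapshot,boxes_of
for n in("top","side"):
    im=snapshot(n)[:,:,::-1]; cv2.imwrite(f"pics/{n}3.png",im)
    for t in("drawer","flask","marker","slide_box"): print(n,t,[(np.round(b["bbox"]).tolist(),round(b["confidence"],2)) for b in boxes_of(t,n)[:1]])
a,b=[cv2.imread(f"pics/top{k}.png")[100:330,180:490] for k in(0,3)]
cv2.imwrite("pics/cmp.png",cv2.resize(np.vstack([a,b]),None,fx=1.3,fy=1.3))
off=np.array([-.115,0]);c,s=np.cos(YAW),np.sin(YAW)
print("drawer out edge expected px",[w2px("top",[*(CEN+np.array([[c,-s],[s,c]])@[-.115,y]),.059]) for y in(-.125,.125)])
E
```

```text
tool_pos: [0.5029, 0.1208, 0.2205]
contact_force: [0.7, 0.3, -0.6]
clock: 10.27
tool_pos: [0.4831, 0.3165, 0.2203]
contact_force: [-0.5, -0.2, -0.2]
top drawer [([288.0, 269.0, 422.0, 306.0], 0.91)]
top flask [([357.0, 161.0, 421.0, 191.0], 0.65)]
top marker [([312.0, 254.0, 393.0, 269.0], 0.76)]
top slide_box [([266.0, 169.0, 320.0, 216.0], 0.94)]
side drawer [([219.0, 239.0, 292.0, 334.0], 0.91)]
side flask [([284.0, 185.0, 330.0, 226.0], 0.73)]
side marker [([252.0, 234.0, 292.0, 285.0], 0.73)]
side slide_box [([286.0, 185.0, 332.0, 224.0], 0.73)]
drawer out edge expected px [array([420.9043, 290.0223]), array([289.3148, 307.6158])]
```

View pics/cmp.png

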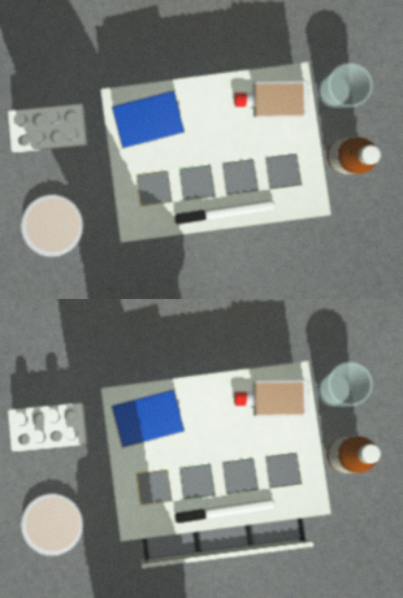

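The drawer is fully out, with its edge where a 45 mm opening would put it. Everything else matches the first picture and the hand is clear, so I'm handing the job in.

```bash
python3 -c "
from plant import job;print(job.finish_job())"
```

```text
the job is handed in; nothing more can be done
None
```

The catch was cover 2. Pressing it let the drawer spring out by itself, and I handed the job in at about 10.4 s on the robot's clock.

- **Feeling the covers:** With closed fingertips I tried cover 4, then 3, then 2; I did not touch cover 1. Covers 4 and 3 were stiff, reaching 6–7 N within about 0.5 mm, so they are blanks. Cover 2 gave about 3 mm at roughly 3 N.
- **Pressing the catch:** I pressed cover 2 in about 8 mm at 5.3 N, saw the drawer come out, then lifted the hand straight up and moved it away to the left.
- **Last checks:** In the top picture the drawer's edge is where a 45 mm opening should put it, to within about 2 pixels. The marker, flask, slide box, bottle, beaker, petri dish and tube rack look the same as in the first picture. The hand is clear, and the force reads about zero apart from noise.
- **One disagreement:** In the last side picture the network reported the flask where the slide box is. The top picture shows the flask in its original place, so I took this as a wrong detection.

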